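Latch the dish carriage under the viewer lens

ROBOT

A 7-joint arm with a two-finger parallel gripper is mounted at the origin on the work surface. World frame = base frame: x ahead of the robot, y to its left, z up, the work surface at z = 0. Lengths are in m, angles in rad, forces in N, time in s.
With the tool pointing down it reaches from about 0.425 to 0.95 m from the base axis. Payload 4.7 kg.
Tool frame: the origin (TCP) lies at the centre of the arm's flange, where the gripper is bolted on; the fingertips stand 173 mm ahead of it and the grasp point (between the pads) lies 155 mm ahead of it (arm.grasp_offset is the z of the grasp point in the tool frame, in m); z points along the fingers, y is the direction in which the jaws open and shut (so a half turn about z gives the same grasp; the last joint's range is limited). The gripper opens to 85 mm and grips with 20 to 120 N. Pads are 22 mm wide; open, the fingers measure 114 mm over their backs; the gripper's body (76 mm by 85 mm) begins 54 mm behind the grasp point. The pads swing forward as they close: fully open they stand 13 mm farther back than shut.
Start: joints at [-1.276, 0.469, -0.049, 1.532, 0.024, 1.141, -0.082], TCP at [0.215, 0.64, 0.405] pointing down, gripper open.
Joint ranges: [-2.59, 2.59], [-0.33, 1.99], [-1.39, 1.29], [0.1, 2.45], [-1.04, 4.18], [0.21, 1.99], [-2.66, 2.66]. Speed limits (rad/s): [2.57, 2.57, 3.14, 3.14, 3.14, 3.14, 3.14].

INTERFACE

Orientations are given as a rotation vector (axis times angle).
In Python, from plant import arm gives the robot as it stands.
- The arm moves only by the shell command python3 -m creep 'ROWS'. ROWS is JSON, a list of rows, each an object with "translation": the shift along the tool's x, y, z in mm, a list of three; "delta_rot": the turn, a rotation vector about the tool's x, y, z in degrees, a list of three; "fingers": the opening, from 0 (shut) to 1 (fully open). In form: [{"translation": [dx, dy, dz], "delta_rot": [rx, ry, rz], "fingers": fingers}, ...]. A call has exactly 10 rows; each row is the pose to reach, as a shift and turn from the pose commanded when the call began, along the tool's axes at that moment; what a row does not reach only later rows make up. A row lasts 1/8 s, in which the tool goes at most 62.5 mm and 10.7 degrees, less where a joint would pass 70% of its speed; a pose out of reach is approached as far as the arm can. A call with a gripper value outside its range is refused whole. The fingers move at their own pace and stop on an object; the grip force is fixed at half the most. Time passes only in rows, so rows that repeat a pose let the fingers close, or fill a call up. It gives the time, the measured TCP pose, the force and the opening at its end, in the units of the state.
- arm.sense(): the state, without advancing time (a new reading comes with each control period).
- arm.capture(name): name is "scene" or "side" or "wrist"; returns a dict with "color" (384x512x3 uint8, red, green, blue), "K" (3x3 intrinsics, pixels), "D" ([k1, k2, p1, p2, k3] as OpenCV has them; the pictures are not rectified), "origin" and "attitude" of the camera in the world; the wrist camera has in their place "hand_eye" (4x4, takes a point from camera to tool coordinates, whose origin is the TCP and whose axes are the flange's). Camera axes: x right, y down, z forward; pixel columns grow to the right and rows downward; lengths in m; the calibration is good to about 2 mm. A picture is of the moment at which its call begins: read the wrist's pose just before it. There is no depth.
- arm.close_job(): hands the job in, once; it reports no verdict.
The state is a dict: "time_s": time; "joints": joint angles; "dq": joint speeds; "joint_efforts": joint torques, N m; "ee_pos": TCP position; "ee_rot": TCP orientation; "wrist_force": force on the tool from outside, world axes, zero at the start; "ft_torque": the same for the moment, N m; "grip_width": opening from 0.0 (shut) to 1.0 (fully open).
Only numpy, scipy, OpenCV 4.12 (cv2) and the standard library are available. Lean on these libraries where they do the work, as an engineer would, in place of code of your own. Each camera call takes 0.05 s, during which the arm holds its last target.

TASK

On the viewer that holds the pink dish, push the blue-fronted sprung carriage in with your fingertips as far as it will go, then let go so that it springs back and latches against its stop pin, leaving the dish under the lens. Do not grasp or lift anything, do not touch the dishes or the stop pins, and leave the other viewer's carriage and everything else on the bench as they are.

Things in the scene. Friction and masses are not known exactly. Their poses are not given: they have to be found in the camera images.
- viewer_pink: Bench dish viewer, fixed. Off-white deck 330 x 130 x 18 mm; origin under its centre; +x is the push-in direction (away from the robot, turned up to 0.25 rad), z up. A 100 mm wide carriage slides on it along x and holds the pink dish. A 20 mm post at x = +152 mm holds a lens barrel (diameter 56 mm) over x = +45 mm, its bar's top 244 mm up. The stop pin stands at x = +30, y = +59 mm.
- viewer_amber: A second viewer of the same shape and size, with the same frame, that holds the amber dish: leave it alone. The two viewers stand left and right in front of the robot; which is on which side varies.
- viewer_pink_carriage (a joint): Carriage to push; travel in m along viewer +x: 0 home, 0.045 mid (held by the pin), 0.075 fully in. A spring drives it back to 0: 4.8 N at home, 9.3 N fully in, plus drag 35 N per m/s. Its side ramp lifts the pin on the way in; past about 0.046 the pin drops behind the ramp, and on release the carriage returns to 0.045 within 0.3 s and stays. Released earlier, it goes home.
- viewer_amber_carriage (a joint): Travel in m of the amber dish's carriage, same mechanism; 0 = home. Must stay home.
- viewer_pink_pushface (a point): Centre of the flat upright near face of the carriage's blue push block: push here. Block 100 mm wide, 40 mm deep, from 22 to 58 mm above the bench; the point is 40 mm up and moves with the carriage; at home x = -150 mm, y = 0 of the viewer. The 18 mm high deck sticks out 15 mm in front of the face at home.
- viewer_amber_pushface (a point): The same point on the other viewer, with the amber dish: not to be pushed.
- viewer_pink_lens (a point): Centre of the lens's underside on the viewer with the pink dish, 175 mm above the bench, straight above the dish's centre when the carriage is at its mid position.
- viewer_pink_pin: Spring-loaded upright stop pin, 8 mm steel rod with a 16 mm red knob, top 104 mm above the bench, on the viewer with the pink dish. Origin at its tip, 34 mm above the bench when down; it rises about 11 mm as the ramp passes. Not to be touched.
- viewer_amber_pin: Spring-loaded upright stop pin, 8 mm steel rod with a 16 mm red knob, top 104 mm above the bench, on the viewer with the amber dish. Origin at its tip, 34 mm above the bench when down; it rises about 11 mm as the ramp passes. Not to be touched.
- dish_pink: Dish with bright pink medium: a closed round dish 88 mm in diameter, 16 mm high, 60 g, origin at the centre of its underside, lying loose in the low-walled nest of its carriage, 34 mm above the bench, with 3 mm play.
- dish_amber: Dish with amber-yellow medium: a closed round dish 88 mm in diameter, 16 mm high, 60 g, origin at the centre of its underside, lying loose in the low-walled nest of its carriage, 34 mm above the bench, with 3 mm play.
- beaker: Empty clear beaker, 64 mm wide, 80 mm high, standing between the two viewers. Origin under its centre. Bystander.
- tip_box: Orange pipette-tip box with clear lid, 122 x 87 x 75 mm, to the left. Origin under its centre. Bystander.
- reagent_bottle: Clear bottle with orange cap, 68 mm wide, 150 mm high, to the right. Origin under its centre. Bystander.
- yellow_bottle: Yellow bottle with black cap, 60 mm wide, 140 mm high, to the left. Origin under its centre. Bystander.
- dish_stack: Stack of four closed pink-red dishes, 89 mm wide, 64 mm high, standing on the bench itself far back between the viewers, not in a viewer. Origin under its centre. Bystander.
- tube_rack: Blue rack, 100 x 70 mm, with four tubes with dark blue caps, 109 mm high, to the right. Origin under its centre. Bystander.
- marker_pen: Green marker lying on the bench to the left near the robot, 136 x 13 mm, 12 mm high. Origin under its centre. Bystander.
There are look-alikes about, which are no part of the job. There is more than one size of the dish_pink; the one meant has the size given above.

How it is judged:
On the way, in this order (a step that is already met when the one before it is completed fails the run):
1. the carriage with the pink dish is pushed fully in (value of joint viewer_pink_carriage above 0.068 m), for 0.05 s.
2. released, it has sprung back and rests on its stop pin at mid position (value of joint viewer_pink_carriage between 0.041 and 0.049 m and z of viewer_pink_pin in the frame of viewer_pink below 0.037 m and contact force between the fingers and anything else below 0.2 N), for 0.3 s.
At the end, for the whole second after the job is handed in: The pink dish's carriage rests at 41 to 49 mm of travel, still, with its stop pin down; the pink dish lies flat in its nest within 10 mm of the lens axis; the amber viewer's carriage is home (under 5 mm) and its dish in place (within 10 mm); the bystanders are within 15 mm of where they stood (value of joint viewer_pink_carriage between 0.041 and 0.049 m and z of viewer_pink_pin in the frame of viewer_pink below 0.037 m and velocity of joint viewer_pink_carriage between -0.01 and 0.01 m/s and horizontal distance between dish_pink and viewer_pink_lens below 0.01 m and z of dish_pink in the frame of viewer_pink between 0.03 and 0.038 m and angle between dish_pink's own z axis and vertical below 0.08 rad and value of joint viewer_amber_carriage below 0.005 m and linear speed of dish_pink below 0.01 m/s and distance of dish_amber from where it was at the start of the episode below 0.01 m and distance of each of beaker, tip_box, reagent_bottle, yellow_bottle, dish_stack, tube_rack, marker_pen from where it was at the start of the episode below 0.015 m); the robot touches nothing.
It fails at once if a dish in a viewer is touched (contact force between the fingers and dish_pink above 0.3 N or contact force between the fingers and dish_amber above 0.3 N).
It fails at once if a dish is lifted or tipped (height (world z) of any of dish_pink, dish_amber above 0.045 m or angle between any of dish_pink, dish_amber's own z axis and vertical above 0.25 rad).
It fails at once if a stop pin is touched (contact force between the fingers and viewer_pink_pin above 0.3 N or contact force between the fingers and viewer_amber_pin above 0.3 N).
It fails at once if the other carriage is pushed (value of joint viewer_amber_carriage above 0.008 m).
It fails at once if a bystander is moved, lifted or tipped (distance of any of beaker, tip_box, reagent_bottle, yellow_bottle, dish_stack, tube_rack, marker_pen from where it was at the start of the episode above 0.015 m or angle between any of beaker, tip_box, reagent_bottle, yellow_bottle, dish_stack, tube_rack, marker_pen's own z axis and vertical above 0.3 rad).
It also fails if it takes over 38 s, if anything falls off the work surface, if the arm or the gripper's body presses on something with over 40 N, if the wrist force passes 120 N, or if a joint passes its speed limit or range.

## Working session

There is one attempt and no reset: what is moved stays moved. The work goes in short steps, Python scripts to look and compute and a shell command to move; the robot and the scene stay as the last step left them, time stands still between calls to the robot, and variables do not carry over. Pictures are saved under pics/ and viewed, and the job is handed in when it is done.

```bash
ls; mkdir -p pics; python3 - <<'E'
from plant import arm
import cv2, numpy as np
s=arm.sense(); print({k:np.round(v,3).tolist() for k,v in s.items()})
for n in ["scene","side","wrist"]:
    c=arm.capture(n); cv2.imwrite(f"pics/{n}0.png",c["color"][:,:,::-1])
    print(n,{k:np.round(v,3).tolist() for k,v in c.items() if k!="color"})
E
```

```text
pics
{'time_s': 0.0, 'joints': [-1.276, 0.469, -0.049, 1.534, 0.024, 1.141, -0.082], 'dq': [-0.001, 0.0, 0.0, 0.001, 0.001, -0.001, -0.001], 'joint_efforts': [0.0, -51.031, -0.047, -23.771, 0.011, 0.008, 0.0], 'ee_pos': [0.215, 0.64, 0.404], 'ee_rot': [-0.506, -3.1, 0.003], 'wrist_force': [-0.173, 0.452, 0.077], 'ft_torque': [0.06, -0.002, 0.009], 'grip_width': 0.997}
scene {'K': [[464.954, 0.0, 258.483], [0.0, 464.954, 191.775], [0.0, 0.0, 1.0]], 'D': [-0.161, 0.0, 0.0, 0.0, 0.0], 'origin': [1.944, -0.163, 1.164], 'attitude': [-1.745, -1.519, 0.806]}
side {'K': [[365.844, 0.0, 257.779], [0.0, 365.844, 193.699], [0.0, 0.0, 1.0]], 'D': [-0.104, 0.0, 0.0, 0.0, 0.0], 'origin': [-0.12, 0.727, 0.974], 'attitude': [-0.92, 2.456, -1.13]}
wrist {'K': [[296.056, 0.0, 253.615], [0.0, 296.056, 191.543], [0.0, 0.0, 1.0]], 'D': [0.007, 0.0, 0.0, 0.0, 0.0], 'hand_eye': [[-0.0, -0.964, -0.266, 0.067], [1.0, -0.0, -0.0, 0.001], [0.0, -0.266, 0.964, 0.031], [0.0, 0.0, 0.0, 1.0]]}
```

View pics/scene0.png

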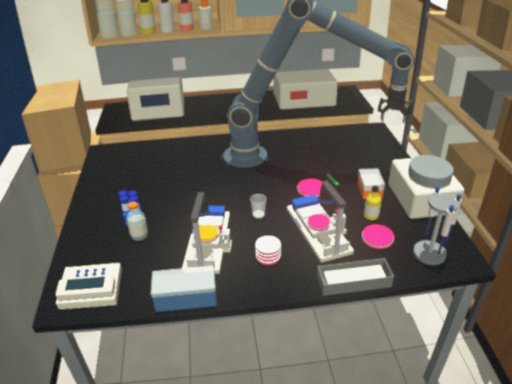

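View pics/side0.png

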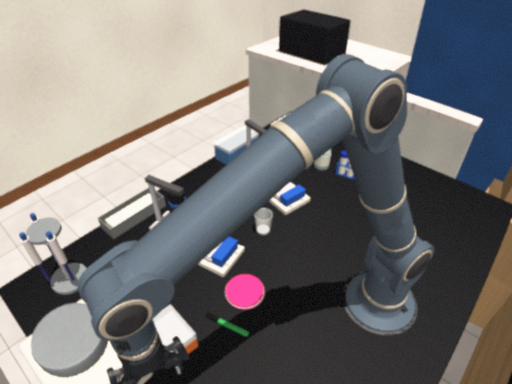

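View pics/wrist0.png

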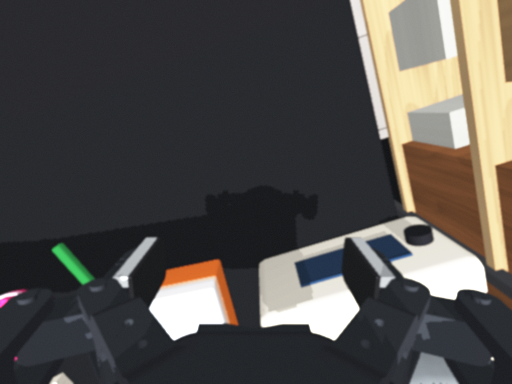

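The pink dish that sits in a viewer is at about (318,222) in the scene view, on the robot's left. The flat pink discs at (310,187) and (378,236) and the stack at (267,250) lie on the bench. I'll confirm this in enlarged crops.

```bash
python3 - <<'E'
import cv2,numpy as np
a=cv2.imread("pics/scene0.png")[165:275,170:400]
b=cv2.imread("pics/side0.png")[160:340,90:340]
a=cv2.resize(a,None,fx=3.4,fy=3.4,interpolation=cv2.INTER_CUBIC)
b=cv2.resize(b,None,fx=3,fy=3,interpolation=cv2.INTER_CUBIC)
cv2.imwrite("pics/c1.png",a);cv2.imwrite("pics/c2.png",b)
E
```

```text
(no output)
```

View pics/c1.png

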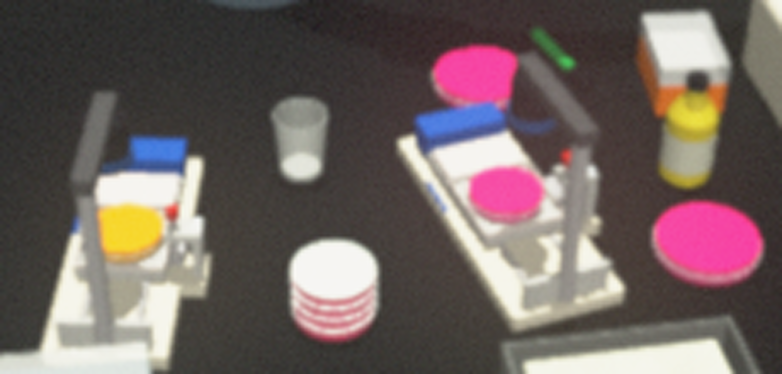

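View pics/c2.png

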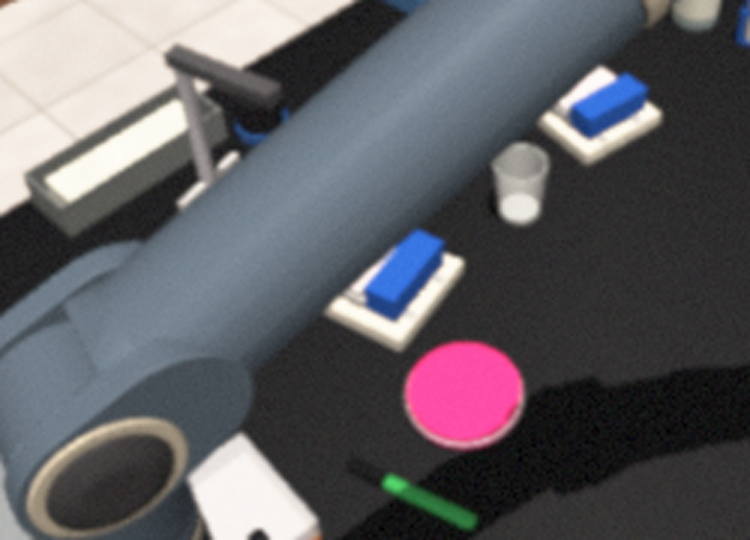

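```bash
cat > h.py <<'E'
import numpy as np,cv2
from scipy.spatial.transform import Rotation as R
def ray(c,uv,T=None):
    p=cv2.undistortPoints(np.array(uv,float).reshape(-1,1,2),c["K"],c["D"]).reshape(-1,2)
    d=np.c_[p,np.ones(len(p))]
    if T is None: Rm=R.from_rotvec(c["attitude"]).as_matrix(); o=np.array(c["origin"])
    else: Rm=T[:3,:3]; o=T[:3,3]
    return o,d@Rm.T
def plane(c,uv,z,T=None):
    o,d=ray(c,uv,T); return o+d*((z-o[2])/d[:,2])[:,None]
E
python3 - <<'E'
from h import *
from plant import arm
c=arm.capture("side");im=c["color"][:,:,::-1].copy();cv2.imwrite("pics/side1.png",im)
x0,y0=192,228
b=cv2.resize(im[y0:y0+60,x0:x0+75],None,fx=10,fy=10,interpolation=cv2.INTER_CUBIC)
for i in range(0,75,10): cv2.putText(b,str(x0+i),(i*10,10),0,.4,(0,255,255)); cv2.line(b,(i*10,0),(i*10,600),(0,255,255),1)
for i in range(0,60,10): cv2.putText(b,str(y0+i),(0,i*10+10),0,.4,(0,255,255)); cv2.line(b,(0,i*10),(750,i*10),(0,255,255),1)
cv2.imwrite("pics/c3.png",b)
c=arm.capture("scene");im=c["color"][:,:,::-1].copy()
x0,y0=285,185
b=cv2.resize(im[y0:y0+80,x0:x0+75],None,fx=7,fy=7,interpolation=cv2.INTER_CUBIC)
for i in range(0,75,10): cv2.putText(b,str(x0+i),(i*7,10),0,.4,(0,255,255)); cv2.line(b,(i*7,0),(i*7,600),(0,255,255),1)
for i in range(0,80,10): cv2.putText(b,str(y0+i),(0,i*7+10),0,.4,(0,255,255)); cv2.line(b,(0,i*7),(750,i*7),(0,255,255),1)
cv2.imwrite("pics/c4.png",b)
E
```

```text
(no output)
```

View pics/c3.png

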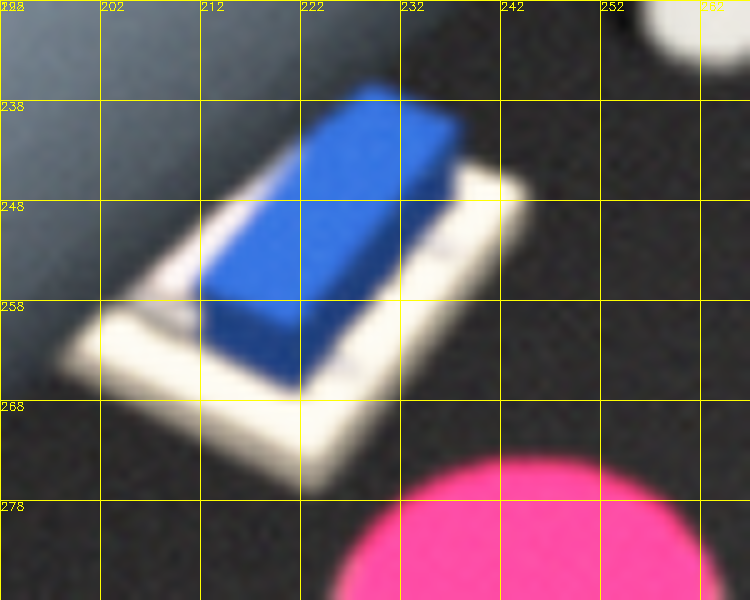

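View pics/c4.png

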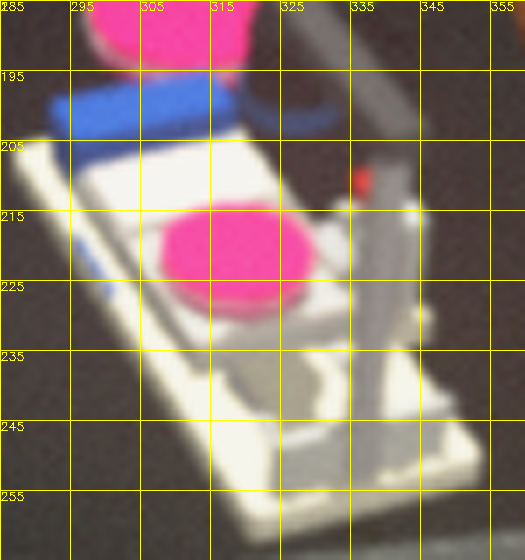

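```bash
python3 - <<'E'
from h import *
from plant import arm
np.set_printoptions(precision=4,suppress=True)
c=arm.capture("side")
B=plane(c,np.array([[222,260.7],[238,240.5],[229.7,236.3],[211.7,257]])-.45,.058);print(B)
print("block width",np.linalg.norm(B[0,:2]-B[1,:2]),"depth",np.linalg.norm(B[1,:2]-B[2,:2]))
D=plane(c,np.array([[223,274.2],[244.5,247]])-.45,.018);print("deck front",D,np.linalg.norm(D[0]-D[1]))
s=arm.capture("scene")
E=plane(s,np.array([[320.5,257.5],[353.5,249.5],[286.8,206]])-.43,.018);print("deck scene",E,np.linalg.norm(E[0]-E[1]),np.linalg.norm(E[0]-E[2]))
for n,P in(("block",B[0]-B[1]),("deckf",D[0]-D[1]),("far",E[1]-E[0])):
    print(n,"yaw",np.arctan2(-P[0],P[1]))
l=E[0]-E[2];yaw=np.arctan2(l[1],l[0]);print("long",yaw)
f=(B[0]+B[1])/2;print("face",f)
ux=np.array([np.cos(yaw),np.sin(yaw)])
print("deckfront+15",(D[0]+D[1])[:2]/2+.015*ux, "from far end -315:",(E[0]+E[1])[:2]/2-.315*ux)
# dish centre via hsv
im=s["color"];h=cv2.cvtColor(im,cv2.COLOR_RGB2HSV);m=((h[...,0]>155)&(h[...,0]<175)&(h[...,1]>150)).astype(np.uint8)
n,l2,st,ce=cv2.connectedComponentsWithStats(m)
for i in range(1,n):
    if st[i,4]>60: print(st[i],ce[i],plane(s,[ce[i]],.05))
E
```

```text
[[0.4452 0.2396 0.058 ]
 [0.466  0.1432 0.058 ]
 [0.5001 0.1479 0.058 ]
 [0.4807 0.2509 0.058 ]]
block width 0.09860717380623883 depth 0.034486568559559685
deck front [[0.4284 0.2553 0.018 ]
 [0.4543 0.1248 0.018 ]] 0.13302091321449147
deck scene [[0.7712 0.1869 0.018 ]
 [0.7492 0.3155 0.018 ]
 [0.4528 0.1215 0.018 ]] 0.1305332906838412 0.3249811198102625
block yaw 0.21235838150793532
deckf yaw 0.19590066158368732
far yaw 0.16958665893234234
long 0.20246043677803469
face [0.4556 0.1914 0.058 ]
deckfront+15 [0.456  0.1931] from far end -315: [0.4516 0.1879]
[298 178  24  17 339] [309.9617 185.8466] [[0.3742 0.236  0.05  ]]
[309 215  20  13 208] [318.4038 220.8894] [[0.6085 0.217  0.05  ]]
[363 224  31  22 525] [377.9543 234.2171] [[0.7194 0.4166 0.05  ]]
```

The crop and the measured geometry agree: block 99 mm wide, deck 133 mm wide and 325 mm long. Yaw is about 0.20 rad and the face centre is about (0.456, 0.191). Next I work out the transit move to a point high behind the face.

```bash
cat > d.py <<'E'
from h import *
from plant import arm
import sys
np.set_printoptions(precision=2,suppress=True)
x,y,z,yaw=map(float,sys.argv[1:5])
s=arm.sense();Rm=R.from_rotvec(s["ee_rot"]).as_matrix()
ux=np.array([np.cos(yaw),np.sin(yaw),0]);T=np.c_[-ux,[ux[1]*-1,ux[0],0],[0,0,-1.]]
T=np.c_[-ux,np.cross([0,0,-1.],-ux),[0,0,-1.]]
print("t",s["time_s"],"pos",s["ee_pos"]*np.array(1000) if 0 else np.array(s["ee_pos"])*1000,"F",np.array(s["wrist_force"]),"g",s["grip_width"])
print("trans mm",Rm.T@(np.array([x,y,z])-s["ee_pos"])*1000,"rot deg",np.degrees(R.from_matrix(Rm.T@T).as_rotvec()))
E
python3 d.py 0.398 0.179 0.40 0.20
```

```text
t 0.35 pos [214.72 639.9  404.48] F [-0.3  -0.2   0.54] g 1.0027306150627007
trans mm [-320.41 -378.63    4.62] rot deg [ -0.02  -0.01 -30.01]
```

```bash
python3 -m creep '[{"translation":[-36,-42,0],"delta_rot":[0,0,-3],"fingers":0},{"translation":[-72,-84,0],"delta_rot":[0,0,-6],"fingers":0},{"translation":[-108,-126,1],"delta_rot":[0,0,-10],"fingers":0},{"translation":[-144,-168,2],"delta_rot":[0,0,-14],"fingers":0},{"translation":[-180,-210,2],"delta_rot":[0,0,-18],"fingers":0},{"translation":[-216,-252,3],"delta_rot":[0,0,-22],"fingers":0},{"translation":[-252,-294,3],"delta_rot":[0,0,-26],"fingers":0},{"translation":[-288,-336,4],"delta_rot":[0,0,-30],"fingers":0},{"translation":[-320,-379,5],"delta_rot":[0,0,-30],"fingers":0},{"translation":[-320,-379,5],"delta_rot":[0,0,-30],"fingers":0}]'; python3 d.py 0.398 0.179 0.30 0.20
python3 - <<'E'
from h import *
from plant import arm
for n in("wrist","side"): cv2.imwrite(f"pics/{n}2.png",arm.capture(n)["color"][:,:,::-1])
E
```

```text
time_s: 1.6
ee_pos: [0.3985, 0.1749, 0.3999]
ee_rot: [-0.3, 3.127, -0.001]
wrist_force: [-1.2, 1.0, -0.0]
grip_width: 0.0
t 1.6 pos [398.52 174.9  399.9 ] F [-1.24  0.99 -0.01] g 0.00022422587877221124
trans mm [-0.24  4.19 99.9 ] rot deg [-0.03  0.02 -0.49]
```

View pics/wrist2.png

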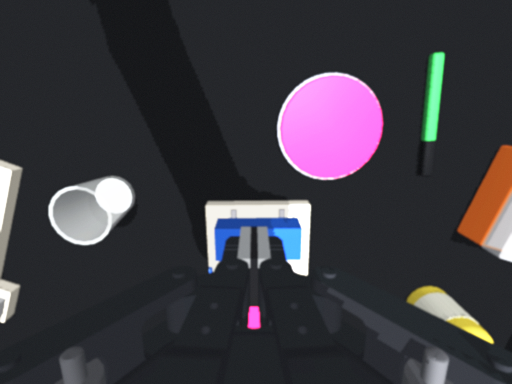

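View pics/side2.png

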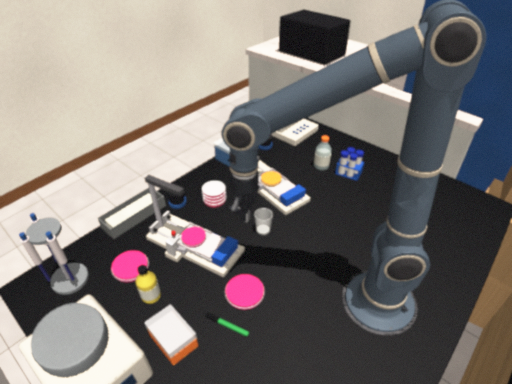

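The wrist view shows the blue block (215–300, 219–258) squared up with the image, with the white deck front at row 201. The side view shows the pink dish at (193,237), in the viewer under the lens arm. Next I refine the position from the wrist picture.

```bash
python3 - <<'E'
from h import *
from plant import arm
np.set_printoptions(precision=4,suppress=True)
s=arm.sense();c=arm.capture("wrist");im=c["color"]
W=np.eye(4);W[:3,:3]=R.from_rotvec(s["ee_rot"]).as_matrix();W[:3,3]=s["ee_pos"];T=W@np.array(c["hand_eye"])
h=cv2.cvtColor(im,cv2.COLOR_RGB2HSV);m=((h[...,0]>100)&(h[...,0]<125)&(h[...,1]>170)).astype(np.uint8)[190:265,195:320]
b=cv2.resize(im[190:280,195:320,::-1],None,fx=6,fy=6,interpolation=cv2.INTER_CUBIC);cv2.imwrite("pics/c5.png",b)
cs,_=cv2.findContours(m,cv2.RETR_EXTERNAL,cv2.CHAIN_APPROX_NONE);k=max(cs,key=cv2.contourArea);print(cv2.boundingRect(k),cv2.minAreaRect(k))
for col in (225,235,275,290): 
    g=im[195:265,col].astype(int); print(col,[195+i for i in range(69) if abs(g[i+1]-g[i]).sum()>60])
E
```

```text
(16, 29, 85, 42) ((58.0, 49.5), (41.0, 84.0), 90.0)
225 [199, 200, 201, 204, 216, 217, 218, 228]
235 [199, 200, 201, 204, 216, 217, 218, 235, 236]
275 [199, 200, 201, 204, 208, 216, 217, 218, 227, 228, 235, 236, 237]
290 [199, 200, 201, 203, 217, 218, 227, 228, 258, 259, 263]
```

View pics/c5.png

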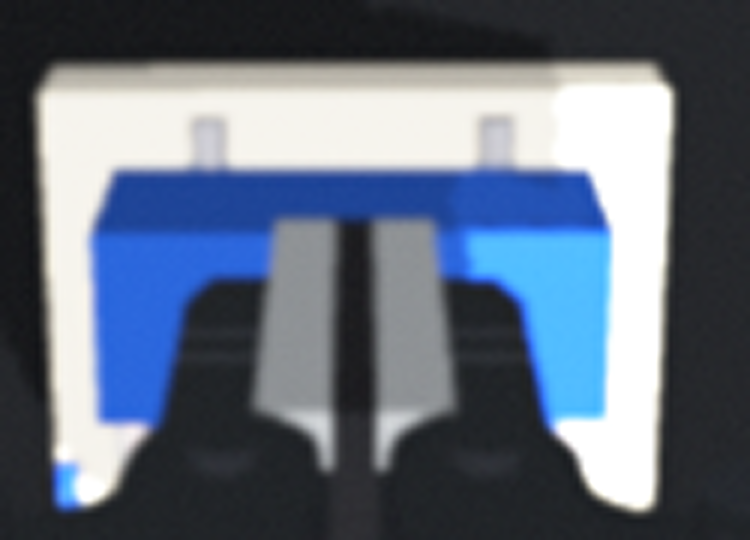

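```bash
python3 - <<'E'
from h import *
from plant import arm
np.set_printoptions(precision=4,suppress=True)
s=arm.sense();c=arm.capture("wrist")
H=np.array(c["hand_eye"]);W=np.eye(4);W[:3,:3]=R.from_rotvec(s["ee_rot"]).as_matrix();W[:3,3]=s["ee_pos"];T=W@H
B=plane(c,[[209.9,227.9],[296.3,227.9]],.058,T);print(B,np.linalg.norm(B[0]-B[1]),B.mean(0))
v=B[1]-B[0];print("yaw",np.arctan2(-v[0],v[1]))
D=plane(c,[[201.5,204.3],[306.5,203.8]],.018,T);v=D[1]-D[0];yaw=.2;print("deck",D,np.linalg.norm(v),np.arctan2(-v[0],v[1]),D.mean(0)[:2]+.015*np.array([np.cos(yaw),np.sin(yaw)]))
# fingertip edge in tool coordinates: nearside edge, x unknown ±11
o,d=ray(c,[[253.6,226.]],H)
for z in(.165,.173,.186): print("tip z",z,"x",(o+d*((z-o[2])/d[:,2])[:,None])[0])
E
```

```text
[[0.4673 0.1443 0.058 ]
 [0.4479 0.2397 0.058 ]] 0.09731542159378317 [0.4576 0.192  0.058 ]
yaw 0.20051618914647037
deck [[0.4557 0.1261 0.018 ]
 [0.4291 0.2538 0.018 ]] 0.13049664307051437 0.2055424432193465 [0.4571 0.1929]
tip z 0.165 x [0.0125 0.0005 0.165 ]
tip z 0.173 x [0.0092 0.0005 0.173 ]
tip z 0.186 x [0.004  0.0005 0.186 ]
```

The wrist measurement puts the face at (0.457, 0.192) with yaw 0.20, within 2 mm of the side view. I descend behind the face to tip height 40 mm.

```bash
python3 d.py 0.398 0.180 0.213 0.202; python3 -m creep '[{"translation":[0,5,25],"delta_rot":[0,0,0],"fingers":0},{"translation":[0,5,50],"delta_rot":[0,0,0],"fingers":0},{"translation":[0,5,75],"delta_rot":[0,0,0],"fingers":0},{"translation":[0,5,100],"delta_rot":[0,0,0],"fingers":0},{"translation":[0,5,125],"delta_rot":[0,0,0],"fingers":0},{"translation":[0,5,145],"delta_rot":[0,0,0],"fingers":0},{"translation":[0,5,165],"delta_rot":[0,0,0],"fingers":0},{"translation":[0,5,180],"delta_rot":[0,0,0],"fingers":0},{"translation":[0,5,187],"delta_rot":[0,0,0],"fingers":0},{"translation":[0,5,187],"delta_rot":[0,0,0],"fingers":0}]'; python3 d.py 0.447 0.190 0.213 0.202
python3 - <<'E'
from h import *
from plant import arm
for n in("wrist","side"): cv2.imwrite(f"pics/{n}3.png",arm.capture(n)["color"][:,:,::-1])
E
```

```text
t 1.8 pos [397.15 180.03 399.82] F [ 0.14  0.37 -0.58] g 0.0025033486116579334
trans mm [ -0.78  -0.3  186.82] rot deg [0.03 0.01 0.  ]
time_s: 3.05
ee_pos: [0.3963, 0.1845, 0.2124]
ee_rot: [0.316, -3.125, -0.0]
wrist_force: [0.7, 0.4, 0.9]
grip_width: 0.001
t 3.05 pos [396.32 184.48 212.45] F [0.73 0.39 0.87] g 0.0012151263006941085
trans mm [-50.76  -4.73  -0.59] rot deg [ 0.01 -0.04 -0.04]
```

View pics/wrist3.png

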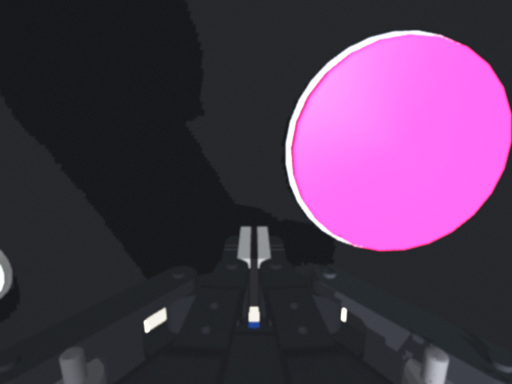

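View pics/side3.png

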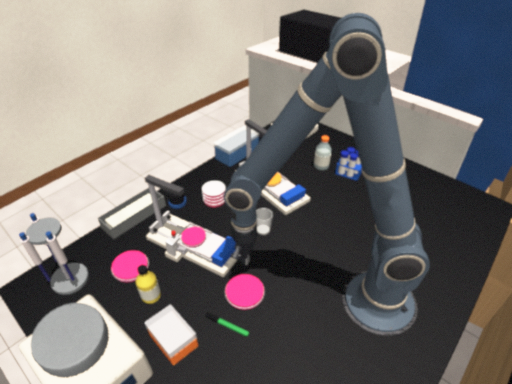

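The tool is down behind the face, clear of the bench dish at (400,140) in the wrist view. It sits 4.7 mm too far along tool y, so I correct that, approach and begin pushing.

```bash
python3 -m creep '[{"translation":[-8,-4,0],"delta_rot":[0,0,0],"fingers":0},{"translation":[-18,-5,0],"delta_rot":[0,0,0],"fingers":0},{"translation":[-28,-5,0],"delta_rot":[0,0,0],"fingers":0},{"translation":[-36,-5,0],"delta_rot":[0,0,0],"fingers":0},{"translation":[-42,-5,0],"delta_rot":[0,0,0],"fingers":0},{"translation":[-48,-5,0],"delta_rot":[0,0,0],"fingers":0},{"translation":[-54,-5,0],"delta_rot":[0,0,0],"fingers":0},{"translation":[-60,-5,0],"delta_rot":[0,0,0],"fingers":0},{"translation":[-66,-5,0],"delta_rot":[0,0,0],"fingers":0},{"translation":[-66,-5,0],"delta_rot":[0,0,0],"fingers":0}]'; python3 d.py 0.5205 0.205 0.213 0.202
python3 - <<'E'
from h import *
from plant import arm
for n in("scene","side"):
    im=arm.capture(n)["color"][:,:,::-1]; im=im[165:275,270:390] if n=="scene" else im[160:300,130:300]
    cv2.imwrite(f"pics/{n}4.png",cv2.resize(im,None,fx=4,fy=4,interpolation=cv2.INTER_CUBIC))
E
```

```text
time_s: 4.4
ee_pos: [0.4607, 0.1917, 0.2121]
ee_rot: [0.314, -3.12, 0.002]
wrist_force: [-4.9, -0.6, 2.3]
grip_width: -0.003
t 4.4 pos [460.67 191.68 212.09] F [-4.9  -0.62  2.25] g -0.002555110904108666
trans mm [-61.28   1.15  -1.27] rot deg [-0.04 -0.34 -0.1 ]
```

View pics/scene4.png

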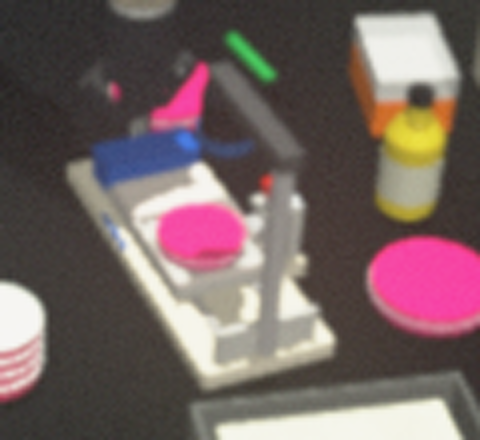

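View pics/side4.png

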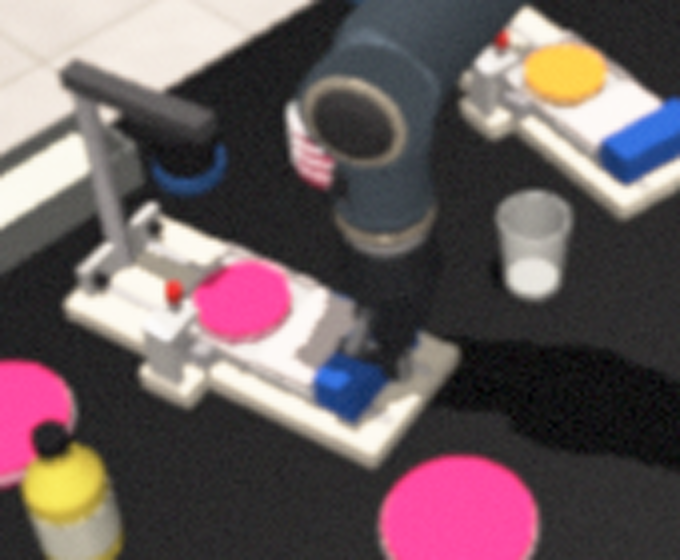

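Contact is made at the block, with 5 N back-force along −x and the carriage about 14 mm in. The fingertips meet the middle of the face and the wrist is well clear of lens and pin. I keep pushing.

```bash
python3 -m creep '[{"translation":[-6,1,-1],"delta_rot":[0,0,0],"fingers":0},{"translation":[-12,1,-1],"delta_rot":[0,0,0],"fingers":0},{"translation":[-18,1,-1],"delta_rot":[0,0,0],"fingers":0},{"translation":[-24,1,-1],"delta_rot":[0,0,0],"fingers":0},{"translation":[-30,1,-1],"delta_rot":[0,0,0],"fingers":0},{"translation":[-36,1,-1],"delta_rot":[0,0,0],"fingers":0},{"translation":[-42,1,-1],"delta_rot":[0,0,0],"fingers":0},{"translation":[-48,1,-1],"delta_rot":[0,0,0],"fingers":0},{"translation":[-54,1,-1],"delta_rot":[0,0,0],"fingers":0},{"translation":[-57,1,-1],"delta_rot":[0,0,0],"fingers":0}]'; python3 d.py 0.5205 0.205 0.213 0.202
```

```text
time_s: 5.75
ee_pos: [0.5148, 0.203, 0.2122]
ee_rot: [0.312, -3.114, 0.005]
wrist_force: [-9.3, -3.6, 4.2]
grip_width: 0.002
t 5.75 pos [514.84 202.98 212.17] F [-9.32 -3.6   4.15] g 0.0020857588438836427
trans mm [-5.93  0.85 -0.91] rot deg [-0.12 -0.69 -0.12]
```

```bash
python3 -m creep '[{"translation":[-2,1,0],"delta_rot":[0,0,0],"fingers":0},{"translation":[-4,1,0],"delta_rot":[0,0,0],"fingers":0},{"translation":[-6,1,0],"delta_rot":[0,0,0],"fingers":0},{"translation":[-8,1,0],"delta_rot":[0,0,0],"fingers":0},{"translation":[-9,1,0],"delta_rot":[0,0,0],"fingers":0},{"translation":[-9,1,0],"delta_rot":[0,0,0],"fingers":0},{"translation":[-9,1,0],"delta_rot":[0,0,0],"fingers":0},{"translation":[-9,1,0],"delta_rot":[0,0,0],"fingers":0},{"translation":[-9,1,0],"delta_rot":[0,0,0],"fingers":0},{"translation":[-9,1,0],"delta_rot":[0,0,0],"fingers":0}]'; python3 d.py 0.5205 0.205 0.213 0.202
```

```text
time_s: 7.0
ee_pos: [0.5231, 0.2049, 0.2122]
ee_rot: [0.311, -3.113, 0.007]
wrist_force: [-9.6, -5.2, 5.2]
grip_width: -0.003
t 7.0 pos [523.06 204.88 212.16] F [-9.65 -5.16  5.24] g -0.0033025934849985265
trans mm [ 2.5   0.62 -0.81] rot deg [-0.19 -0.77 -0.16]
```

No sharp force rise yet, so I look and go a few mm further until the stop is felt.

```bash
python3 -m creep '[{"translation":[-1,0,0],"delta_rot":[0,0,0],"fingers":0},{"translation":[-2,0,0],"delta_rot":[0,0,0],"fingers":0},{"translation":[-3,0,0],"delta_rot":[0,0,0],"fingers":0},{"translation":[-4,0,0],"delta_rot":[0,0,0],"fingers":0},{"translation":[-4,0,0],"delta_rot":[0,0,0],"fingers":0},{"translation":[-4,0,0],"delta_rot":[0,0,0],"fingers":0},{"translation":[-4,0,0],"delta_rot":[0,0,0],"fingers":0},{"translation":[-4,0,0],"delta_rot":[0,0,0],"fingers":0},{"translation":[-4,0,0],"delta_rot":[0,0,0],"fingers":0},{"translation":[-4,0,0],"delta_rot":[0,0,0],"fingers":0}]'; python3 d.py 0.5205 0.205 0.213 0.202
python3 - <<'E'
from h import *
from plant import arm
for n in("scene","side"):
    im=arm.capture(n)["color"][:,:,::-1]; im=im[165:275,270:390] if n=="scene" else im[160:300,130:300]
    cv2.imwrite(f"pics/{n}5.png",cv2.resize(im,None,fx=4,fy=4,interpolation=cv2.INTER_CUBIC))
E
```

```text
time_s: 8.25
ee_pos: [0.5245, 0.2053, 0.2121]
ee_rot: [0.311, -3.105, 0.009]
wrist_force: [-18.8, -6.8, 15.0]
grip_width: -0.003
t 8.25 pos [524.49 205.28 212.1 ] F [-18.83  -6.78  15.  ] g -0.0027128198658291987
trans mm [ 3.98  0.51 -0.81] rot deg [-0.22 -1.26 -0.13]
```

View pics/scene5.png

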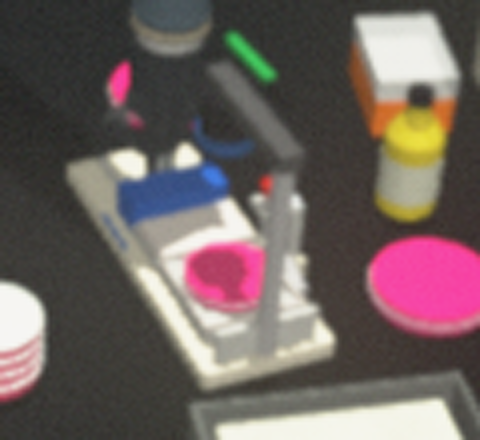

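View pics/side5.png

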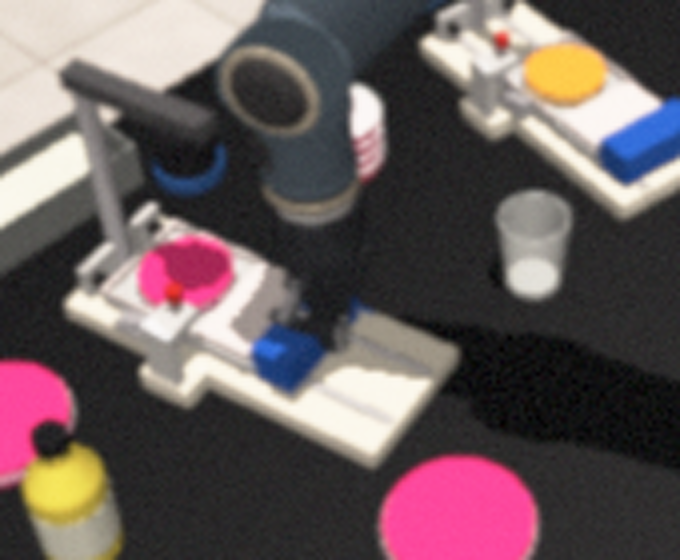

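The stop is reached: force jumped to 19 N, with only 1.4 mm of motion for the 4 mm commanded. Both views show the carriage fully in. I release by drawing straight back.

```bash
python3 -m creep '[{"translation":[15,0,0],"delta_rot":[0,0,0],"fingers":0},{"translation":[40,0,0],"delta_rot":[0,0,0],"fingers":0},{"translation":[65,0,0],"delta_rot":[0,0,0],"fingers":0},{"translation":[90,0,0],"delta_rot":[0,0,0],"fingers":0},{"translation":[115,0,0],"delta_rot":[0,0,0],"fingers":0},{"translation":[125,0,0],"delta_rot":[0,0,0],"fingers":0},{"translation":[125,0,0],"delta_rot":[0,0,0],"fingers":0},{"translation":[125,0,0],"delta_rot":[0,0,0],"fingers":0},{"translation":[125,0,0],"delta_rot":[0,0,0],"fingers":0},{"translation":[125,0,0],"delta_rot":[0,0,0],"fingers":0}]'
python3 -m creep '[{"translation":[0,0,-25],"delta_rot":[0,0,0],"fingers":0},{"translation":[0,0,-50],"delta_rot":[0,0,0],"fingers":0},{"translation":[0,0,-75],"delta_rot":[0,0,0],"fingers":0},{"translation":[0,0,-100],"delta_rot":[0,0,0],"fingers":0},{"translation":[0,0,-125],"delta_rot":[0,0,0],"fingers":0},{"translation":[0,0,-150],"delta_rot":[0,0,0],"fingers":0},{"translation":[0,0,-175],"delta_rot":[0,0,0],"fingers":0},{"translation":[0,0,-190],"delta_rot":[0,0,0],"fingers":0},{"translation":[0,0,-190],"delta_rot":[0,0,0],"fingers":0},{"translation":[0,0,-190],"delta_rot":[0,0,0],"fingers":0}]'
python3 - <<'E'
from h import *
from plant import arm
s=arm.sense();c=arm.capture("wrist");cv2.imwrite("pics/wrist6.png",c["color"][:,:,::-1])
for n in("scene","side"):
    im=arm.capture(n)["color"][:,:,::-1]; im=im[165:275,270:390] if n=="scene" else im[160:300,130:300]
    cv2.imwrite(f"pics/{n}6.png",cv2.resize(im,None,fx=4,fy=4,interpolation=cv2.INTER_CUBIC))
E
```

```text
time_s: 9.6
ee_pos: [0.4083, 0.1831, 0.2136]
ee_rot: [-0.313, 3.126, 0.0]
wrist_force: [-0.3, -0.1, -0.1]
grip_width: -0.001
time_s: 10.85
ee_pos: [0.4076, 0.1828, 0.4027]
ee_rot: [0.313, -3.124, 0.001]
wrist_force: [-0.8, 0.3, -0.2]
grip_width: -0.002
```

View pics/scene6.png

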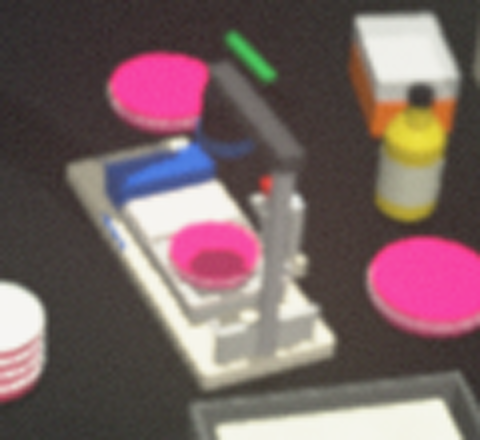

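View pics/side6.png

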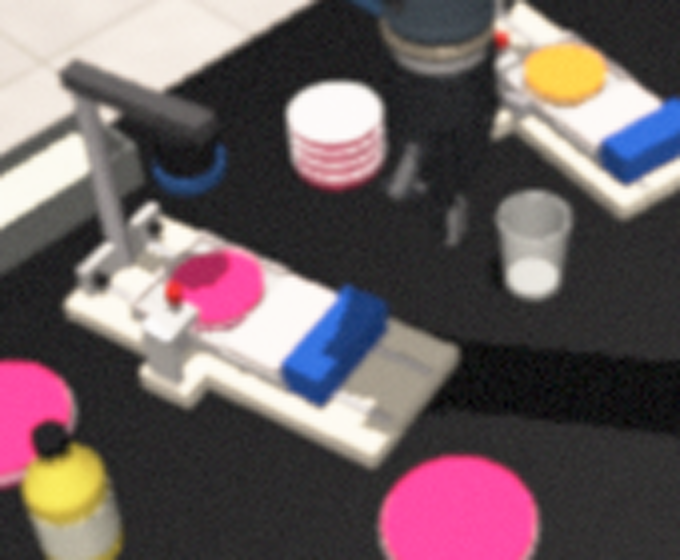

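View pics/wrist6.png

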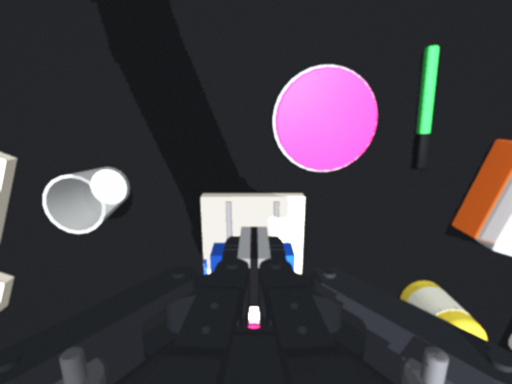

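The carriage has sprung back to mid: in the side crop its block lies between the home and fully-in positions, and the pin knob is at (175,292) as before. I measure the travel.

```bash
python3 - <<'E'
from h import *
from plant import arm
np.set_printoptions(precision=4,suppress=True)
ux=np.array([np.cos(.202),np.sin(.202)]);f=np.array([.457,.192])
s=arm.sense();c=arm.capture("side")
B=plane(c,np.array([[130+322/4,160+380/4],[130+385/4,160+303/4]])-.4,.058);print(B,np.linalg.norm(B[0]-B[1]),"travel side",(B.mean(0)[:2]-f)@ux)
for n in ("side","scene"):
    c=arm.capture(n);h=cv2.cvtColor(c["color"],cv2.COLOR_RGB2HSV);m=((h[...,0]>155)&(h[...,0]<176)&(h[...,1]>150)).astype(np.uint8)
    k,l,st,ce=cv2.connectedComponentsWithStats(m)
    for i in range(1,k):
        if st[i,4]>60: 
            x,y,w,hh,a=st[i]; p=plane(c,[[x+w/2-.5,y+hh/2-.5]],.05)[0]; q=p[:2]-f; print(n,st[i],p,"viewer x",q@ux-.15,"y",-q[0]*ux[1]+q[1]*ux[0])
w=arm.capture("wrist");W=np.eye(4);W[:3,:3]=R.from_rotvec(s["ee_rot"]).as_matrix();W[:3,3]=s["ee_pos"]
im=w["color"];cv2.imwrite("pics/c7.png",cv2.resize(im[185:285,190:320,::-1],None,fx=6,fy=6,interpolation=cv2.INTER_CUBIC))
d=plane(w,[[215,243],[292,243]],.058,W@np.array(w["hand_eye"]));print("wrist row243",(d.mean(0)[:2]-f)@ux)
print(s["time_s"])
E
```

```text
[[0.4893 0.2477 0.058 ]
 [0.5104 0.1539 0.058 ]] 0.0961418478501238 travel side 0.043735383223769075
side [173 223  22  18 274] [0.6387 0.2335 0.05  ] viewer x 0.03633044547916128 y 0.0041623426709461175
side [111 250  36  29 770] [0.6619 0.4455 0.05  ] viewer x 0.10155241459820016 y 0.2072815777175732
side [226 274  37  33 983] [0.3198 0.2713 0.05  ] viewer x -0.268488485552401 y 0.1051842662898072
scene [297 178  25  17 340] [0.3747 0.2317 0.05  ] viewer x -0.22265096261227008 y 0.055435401112629186
scene [313 221  21  13 214] [0.6466 0.2257 0.05  ] viewer x 0.04251563660085511 y -0.005047308183074896
scene [363 224  31  22 526] [0.7209 0.4162 0.05  ] viewer x 0.15354245756307403 y 0.16669992639252476
wrist row243 0.030474566397048524
11.0
```

View pics/c7.png

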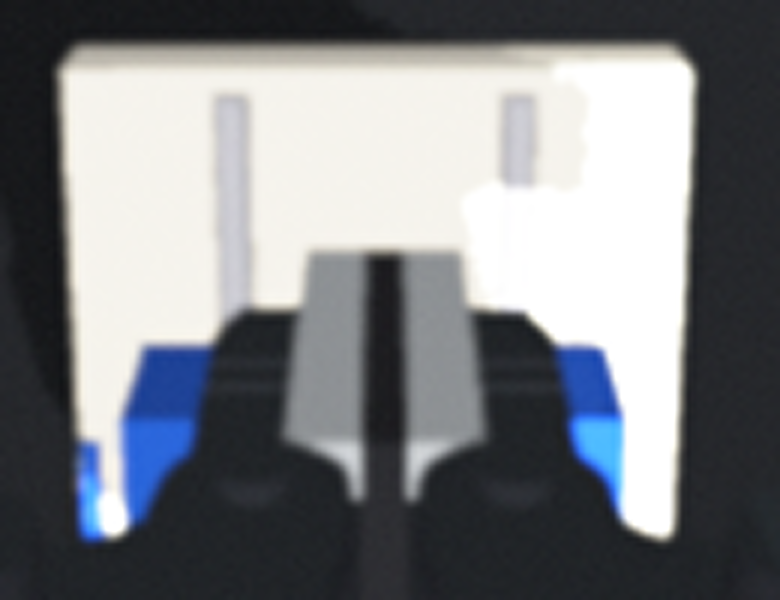

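Wrist edge is at row 253.8, not the 243 I guessed, which gives about 44–45 mm. The side view gives 43.7 mm, and the dish centre is near x +36 to +43 mm (partly occluded in one view), consistent with the latch.

```bash
python3 - <<'E'
from h import *
from plant import arm
s=arm.sense();w=arm.capture("wrist");W=np.eye(4);W[:3,:3]=R.from_rotvec(s["ee_rot"]).as_matrix();W[:3,3]=s["ee_pos"]
d=plane(w,[[210,253.8],[293,253.8]],.058,W@np.array(w["hand_eye"]));print((d.mean(0)[:2]-[.457,.192])@[np.cos(.202),np.sin(.202)])
print(arm.close_job())
E
```

```text
0.04509161205957986
the job is handed in; nothing more can be done
None
```

I pushed the pink-dish viewer's carriage in with closed fingertips until it hit its stop. The wrist force jumped to about 19 N while the carriage moved only 1.4 mm of the 4 mm commanded. I then drew straight back and up; the carriage sprang back and stayed at mid, and I handed the job in at about 11 s of the 38 s allowed. No verdict was reported.

- **Carriage:** it rests at 45.1 mm of travel measured from the wrist view and 43.7 mm from the side view. The pin knob looked unmoved in the pictures; I did not measure its height.
- **Dish position, less certain:** the dish centre came out at viewer x +42.5 mm, y −5 mm from the scene view, and +36 mm, +4 mm from the side view, where it was partly hidden. The target is +45 mm, 0. The two views disagree by about 1 cm. That can be explained by the occlusion and the lens's shadow on the dish, and the scene view puts the dish within the 10 mm limit.
- **Everything else:** in the last pictures the amber carriage and the nearby bystanders looked unmoved, and the wrist force was about 1 N or less after release. I did not measure their positions against the start.

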